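# Pack two battery boxes and latch the case

### The arm

A 7-joint arm with a two-finger parallel gripper is mounted at the origin on the work surface. World frame = base frame: x ahead of the robot, y to its left, z up, the work surface at z = 0. Lengths are in m, angles in rad, forces in N, time in s.
With the tool pointing down it reaches from about 0.425 to 0.95 m from the base axis. Payload 4.7 kg.
Tool frame: the origin (TCP) lies midway between the tips of the shut fingers; the grasp point (between the pads) lies 19 mm behind it (manip.grasp_offset is the distance from the TCP to the grasp point, in m); z points along the fingers, y is the line along which they close (so a half turn about z gives the same grasp; the last joint's range is limited). The gripper opens to 87 mm and grips with 3 to 60 N. Pads are 19 mm wide; open, the fingers measure 117 mm over their backs; the gripper's body (75 mm by 190 mm) begins 51 mm behind the grasp point.
Start: joints at [1.23, 0.469, -0.049, 1.532, 0.024, 1.141, -0.082], TCP at [0.207, -0.642, 0.223] pointing down, gripper open.
Joint ranges: [-2.59, 2.59], [-0.33, 1.99], [-1.39, 1.29], [0.1, 2.45], [-1.04, 4.18], [0.21, 1.99], [-2.66, 2.66]. Speed limits (rad/s): [2.57, 2.57, 3.14, 3.14, 3.14, 3.14, 3.14].

### API

Orientations are given as a unit quaternion [x, y, z, w].
In Python, from station import manip gives the robot as it stands. The module is installed in compiled form; this text tells all that it offers.
- The arm moves only by the tool play_rows, never from a script. Its argument "increments" is a list of rows, each an object with "grip": the opening, from 0 (shut) to 1 (fully open); "dp": the shift along the tool's x, y, z in m, a list of three; "angular": the turn, a rotation vector about the tool's x, y, z in degrees, a list of three. In form: [{"grip": grip, "dp": [dx, dy, dz], "angular": [ax, ay, az]}, ...]. A call has 1 to 5 rows; each row is the pose to reach, as a shift and turn from the pose commanded when the call began, along the tool's axes at that moment; what a row does not reach only later rows make up. A row lasts 1/10 s, in which the tool goes at most 50 mm and 8.59 degrees, less where a joint would pass 70% of its speed; a pose out of reach is approached as far as the arm can. A call with a gripper value outside its range is refused whole. The fingers move at their own pace and stop on an object; "squeeze" is the grip in N (left out, the last holds). Time passes only in rows, so rows that repeat a pose let the fingers close. It gives the time, the measured TCP pose, the force, the opening and the grip force at its end, in the units of the state.
- manip.observe(): the state, without advancing time (a new reading comes with each control period).
- manip.read_camera(name): name is "scene" or "top" or "wrist"; returns the picture (480x640x3 uint8, red, green, blue); there is no depth.
- manip.camera_params(name): a dict with "fovy" (degrees; the focal length in pixels is half the picture's height over the tangent of half this angle, whatever the lens; pixels are square), "cx", "cy" (the principal point, pixels), "view" (4x4, takes a point from world to camera coordinates); the wrist camera has in their place "tool_from_camera" (4x4, takes a point from camera to tool coordinates, whose origin is the TCP and whose axes are the flange's). Camera axes: x right, y down, z forward; pixel columns grow to the right and rows downward; lengths in m; the calibration is good to about 2 mm. A picture is of the moment at which its call begins: read the wrist's pose just before it. camera_params takes no time and is no camera call.
- manip.sign_off(): hands the job in; it is judged then, once.
The state is a dict: "time_s": time; "joints": joint angles; "qvel": joint speeds; "joint_torque": joint torques, N m; "eef_pos": TCP position; "tool_rot": TCP orientation; "force": force on the tool from outside, world axes, zero at the start; "torque": the same for the moment, N m; "grip_width": finger opening in m; "grip_force": force on a finger pad.
Only numpy, scipy, OpenCV 4.12 (cv2) and the standard library are available. Lean on these libraries where they do the work, as an engineer would, in place of code of your own. Each camera call takes 0.05 s, during which the arm holds its last target. There are 200 camera calls.

### The job

Put exactly two of the three black battery boxes into the open grey storage case, lying flat on its floor side by side, switch side up, then fold the lid fully shut, and then turn the turnbutton on the front of the case square across the edge of the lid so that it is secured. Any two will do; leave the third battery box, the breadboard, the multimeter, the solder reel and the screwdriver where they are.

Things in the scene. Friction and masses are not known exactly. Their poses are not given: they have to be found in the camera images.
- battery_a: One of three identical flat black plastic battery boxes, 72 (own x) x 50 (own y) x 20 mm high, 0.09 kg before the hidden variation (x 0.7 to 1.4), with a tiny slide switch on top; origin at the centre of its underside, z up. Starts flat on the bench to the right of the case (negative y).
- battery_b: One of three identical flat black plastic battery boxes, 72 (own x) x 50 (own y) x 20 mm high, 0.09 kg before the hidden variation (x 0.7 to 1.4), with a tiny slide switch on top; origin at the centre of its underside, z up. Starts flat on the bench to the right of the case (negative y).
- battery_c: One of three identical flat black plastic battery boxes, 72 (own x) x 50 (own y) x 20 mm high, 0.09 kg before the hidden variation (x 0.7 to 1.4), with a tiny slide switch on top; origin at the centre of its underside, z up. Starts flat on the bench to the right of the case (negative y).
- case: Open-topped grey plastic case fixed to the bench, outside 140 (own x) x 260 (own y) x 50 mm high, walls and floor 5 mm. Origin under its centre; +x towards the hinged far side, -x to the front. A block (32 x 44 mm, 57 mm high) on the middle of the front carries the turnbutton. Battery boxes fit side by side along y, e.g. centred 60 mm either side of the middle, long sides along x.
- case_in (a point): Centre of the case's inner floor, 5 mm above the bench; axes as case. The inside is 130 x 250 mm, 45 mm deep.
- lid (a joint): Lid angle in rad: 0 fully shut (lying on the rim), about 1.57 upright, stop at 1.95. Starts standing open at 1.6 to 1.85. A stiff hinge: the lid stays wherever it is left and must be pushed all the way; about 2 to 4 N at its free edge.
- lid_hinge (a point): Middle of the hinge line, on top of the far wall: 70 mm along the case's +x from its centre, 50.5 mm above the bench; the line runs along the case's y. The lid is a grey frame with a clear panel, 140 (hinge to free edge) x 260 x 8 mm, with the hinge line in its inner (lower) face; shut, its top is 58.5 mm above the bench.
- lid_edge (a point): Middle of the lid's free edge on its outer (upper when shut) face: 140 mm from the hinge line and 8 mm outwards. The outer face looks away from the robot when the lid stands open. z axis: the outward normal of that face.
- turnbutton (a joint): Turnbutton angle in rad about its upright pivot, positive counter-clockwise from above, stops at +/-2.1. 0: bar along the case's front edge (lid free). +1.57 or -1.57: bar square across the lid's edge (secured), either is good. Starts within 0.3 of 0. Stays where left (friction 0.05 N m), no stop or click at square.
- turnbutton_grip (a point): Grip point on the pivot axis, 93 mm above the bench, 88 mm along the case's -x from its centre. Steel bar 100 x 16 x 10 mm (61 to 71 mm above the bench) with an upright black fin 50 mm long along the bar, 14 mm thick, its top 105 mm above the bench: grip the fin across its thickness. Site y runs along bar and fin, x across the fin.
- breadboard: White breadboard 165 (own x) x 55 x 10 mm, origin under its centre; a bystander.
- multimeter: Black hand multimeter lying flat, 150 (own x) x 75 x 50 mm, origin under its centre; a bystander.
- solder_reel: Grey reel standing on its flange, 60 mm diameter, 40 mm high, origin under its centre; a bystander.
- screwdriver: Screwdriver with black handle, about 200 mm long, lying left of the case; a bystander.
Things that resemble listed ones, but are neither listed nor needed, are in the scene too. What is shaped like the battery_c but white is not meant. What is shaped like the battery_b but purple is not meant.

How it is judged:
On the way, in this order (a step that is already met when the one before it is completed fails the run):
1. exactly two battery boxes lie flat on the floor of the case, the third is still in its place (((z of battery_b in the frame of case_in between -0.006 and 0.006 m and angle between each of battery_b, battery_c's own z axis and vertical below 0.12 rad and linear speed of each of battery_b, battery_c below 0.03 m/s and x of battery_b in the frame of case_in between -0.065 and 0.065 m and y of battery_b in the frame of case_in between -0.125 and 0.125 m and z of battery_c in the frame of case_in between -0.006 and 0.006 m and x of battery_c in the frame of case_in between -0.065 and 0.065 m and y of battery_c in the frame of case_in between -0.125 and 0.125 m and distance of battery_a from where it was at the start of the episode below 0.03 m) or (z of battery_a in the frame of case_in between -0.006 and 0.006 m and angle between each of battery_a, battery_c's own z axis and vertical below 0.12 rad and linear speed of each of battery_a, battery_c below 0.03 m/s and x of battery_a in the frame of case_in between -0.065 and 0.065 m and y of battery_a in the frame of case_in between -0.125 and 0.125 m and z of battery_c in the frame of case_in between -0.006 and 0.006 m and x of battery_c in the frame of case_in between -0.065 and 0.065 m and y of battery_c in the frame of case_in between -0.125 and 0.125 m and distance of battery_b from where it was at the start of the episode below 0.03 m) or (z of battery_a in the frame of case_in between -0.006 and 0.006 m and angle between each of battery_a, battery_b's own z axis and vertical below 0.12 rad and linear speed of each of battery_a, battery_b below 0.03 m/s and x of battery_a in the frame of case_in between -0.065 and 0.065 m and y of battery_a in the frame of case_in between -0.125 and 0.125 m and z of battery_b in the frame of case_in between -0.006 and 0.006 m and x of battery_b in the frame of case_in between -0.065 and 0.065 m and y of battery_b in the frame of case_in between -0.125 and 0.125 m and distance of battery_c from where it was at the start of the episode below 0.03 m))), for 0.2 s.
2. the lid is fully shut (((z of battery_b in the frame of case_in between -0.006 and 0.006 m and angle between each of battery_b, battery_c's own z axis and vertical below 0.12 rad and linear speed of each of battery_b, battery_c below 0.03 m/s and x of battery_b in the frame of case_in between -0.065 and 0.065 m and y of battery_b in the frame of case_in between -0.125 and 0.125 m and z of battery_c in the frame of case_in between -0.006 and 0.006 m and x of battery_c in the frame of case_in between -0.065 and 0.065 m and y of battery_c in the frame of case_in between -0.125 and 0.125 m and distance of battery_a from where it was at the start of the episode below 0.03 m) or (z of battery_a in the frame of case_in between -0.006 and 0.006 m and angle between each of battery_a, battery_c's own z axis and vertical below 0.12 rad and linear speed of each of battery_a, battery_c below 0.03 m/s and x of battery_a in the frame of case_in between -0.065 and 0.065 m and y of battery_a in the frame of case_in between -0.125 and 0.125 m and z of battery_c in the frame of case_in between -0.006 and 0.006 m and x of battery_c in the frame of case_in between -0.065 and 0.065 m and y of battery_c in the frame of case_in between -0.125 and 0.125 m and distance of battery_b from where it was at the start of the episode below 0.03 m) or (z of battery_a in the frame of case_in between -0.006 and 0.006 m and angle between each of battery_a, battery_b's own z axis and vertical below 0.12 rad and linear speed of each of battery_a, battery_b below 0.03 m/s and x of battery_a in the frame of case_in between -0.065 and 0.065 m and y of battery_a in the frame of case_in between -0.125 and 0.125 m and z of battery_b in the frame of case_in between -0.006 and 0.006 m and x of battery_b in the frame of case_in between -0.065 and 0.065 m and y of battery_b in the frame of case_in between -0.125 and 0.125 m and distance of battery_c from where it was at the start of the episode below 0.03 m)) and value of joint lid below 0.06 rad), for 0.2 s.
3. the turnbutton lies square across the lid's edge (value of joint lid below 0.06 rad and (value of joint turnbutton between 1.29 and 1.85 rad or value of joint turnbutton between -1.85 and -1.29 rad)), for 0.2 s.
At the end, for the whole second after the job is handed in: Two battery boxes rest flat, switch up, on the case floor (within 6 mm, tilt under 0.12 rad), the third is within 30 mm of its start, the lid is shut to within 0.06 rad, and the turnbutton rests within 0.28 rad (16 degrees) of square across the lid's edge, either way (all of step 3 and ((z of battery_b in the frame of case_in between -0.006 and 0.006 m and angle between each of battery_b, battery_c's own z axis and vertical below 0.12 rad and linear speed of each of battery_b, battery_c below 0.03 m/s and x of battery_b in the frame of case_in between -0.065 and 0.065 m and y of battery_b in the frame of case_in between -0.125 and 0.125 m and z of battery_c in the frame of case_in between -0.006 and 0.006 m and x of battery_c in the frame of case_in between -0.065 and 0.065 m and y of battery_c in the frame of case_in between -0.125 and 0.125 m and distance of battery_a from where it was at the start of the episode below 0.03 m) or (z of battery_a in the frame of case_in between -0.006 and 0.006 m and angle between each of battery_a, battery_c's own z axis and vertical below 0.12 rad and linear speed of each of battery_a, battery_c below 0.03 m/s and x of battery_a in the frame of case_in between -0.065 and 0.065 m and y of battery_a in the frame of case_in between -0.125 and 0.125 m and z of battery_c in the frame of case_in between -0.006 and 0.006 m and x of battery_c in the frame of case_in between -0.065 and 0.065 m and y of battery_c in the frame of case_in between -0.125 and 0.125 m and distance of battery_b from where it was at the start of the episode below 0.03 m) or (z of battery_a in the frame of case_in between -0.006 and 0.006 m and angle between each of battery_a, battery_b's own z axis and vertical below 0.12 rad and linear speed of each of battery_a, battery_b below 0.03 m/s and x of battery_a in the frame of case_in between -0.065 and 0.065 m and y of battery_a in the frame of case_in between -0.125 and 0.125 m and z of battery_b in the frame of case_in between -0.006 and 0.006 m and x of battery_b in the frame of case_in between -0.065 and 0.065 m and y of battery_b in the frame of case_in between -0.125 and 0.125 m and distance of battery_c from where it was at the start of the episode below 0.03 m)) and velocity of joint turnbutton between -0.1 and 0.1 rad/s); the robot touches nothing.
It fails at once if the breadboard is moved by more than 30 mm (distance of breadboard from where it was at the start of the episode above 0.03 m).
It fails at once if the multimeter is moved by more than 30 mm (distance of multimeter from where it was at the start of the episode above 0.03 m).
It fails at once if the solder reel is moved by more than 30 mm (distance of solder_reel from where it was at the start of the episode above 0.03 m).
It fails at once if the screwdriver is moved by more than 30 mm (distance of screwdriver from where it was at the start of the episode above 0.03 m).
It also fails if it takes over 72 s, if anything falls off the work surface, if the arm or the gripper's body presses on something with over 40 N, if the wrist force passes 120 N, or if a joint passes its speed limit or range.

## Working session

There is one attempt and no reset: what is moved stays moved. The work goes in short steps, Python scripts to look and compute and a tool call to move; the robot and the scene stay as the last step left them, time stands still between calls to the robot, and variables do not carry over. Pictures are saved under pics/ and viewed, at most 10 in all, crops included, and the job is handed in when it is done.

Besides the shell and the picture viewer there is one more tool, called after ">>>" by a JSON object that holds its "method" and its "body". play_rows: Moves the arm, as the interface text tells. Its arguments: {"type":"object","properties":{"increments":{"type":"array"},"squeeze":{"type":"number"}},"required":["increments"]}

```bash
mkdir -p pics; python3 - <<'E'
from station import manip
import cv2,json
print(manip.observe())
for n in ("top","scene"):
    cv2.imwrite(f"pics/{n}0.png",manip.read_camera(n)[...,::-1])
    print(manip.camera_params(n))
print(manip.camera_params("wrist"))
E
```

```text
{'time_s': 0.0, 'joints': array([ 1.23010998,  0.46945019, -0.04862853,  1.53373201,  0.02412938,
        1.1410017 , -0.08226878]), 'qvel': array([-0.00047572,  0.00217172,  0.00071785, -0.0008684 , -0.00017392,
        0.00101461, -0.00027604]), 'joint_torque': array([ 4.48054552e-04, -5.07964718e+01, -8.06722627e-02, -2.36148459e+01,
       -6.12925272e-02,  3.80430452e-02,  1.80007646e-04]), 'eef_pos': array([ 0.20689135, -0.64185702,  0.22147754]), 'tool_rot': array([ 9.87864528e-01,  1.55314744e-01, -1.98308780e-04, -9.82312064e-04]), 'force': array([ 0.23271686, -0.0655883 ,  0.59580132]), 'torque': array([0.01378571, 0.04131469, 0.04816549]), 'grip_force': 0.0, 'grip_width': 0.08718217303400352}
{'fovy': 42.05800925427071, 'cx': 316.5921062045944, 'cy': 241.44737794370297, 'view': array([[ 0.01340903, -0.99988903, -0.0064912 ,  0.00863109],
       [-0.99812343, -0.01299688, -0.05983897,  0.53892081],
       [ 0.05974797,  0.0072814 , -0.99818694,  1.68709554],
       [ 0.        ,  0.        ,  0.        ,  1.        ]])}
{'fovy': 56.614997922510526, 'cx': 309.6736708011713, 'cy': 235.189767900954, 'view': array([[-0.1753609 ,  0.98450251,  0.00183215,  0.0917856 ],
       [ 0.85114483,  0.15254179, -0.50227829, -0.44561737],
       [-0.49477372, -0.08652055, -0.86470409,  1.31512358],
       [ 0.        ,  0.        ,  0.        ,  1.        ]])}
{'fovy': 61.184527108138745, 'cx': 328.67663085256856, 'cy': 240.90303345789394, 'tool_from_camera': array([[ 9.56829294e-05, -9.69496624e-01, -2.45104644e-01,
         6.75896646e-02],
       [ 9.99999826e-01, -5.00825250e-05,  5.88474168e-04,
         1.69424527e-03],
       [-5.82799179e-04, -2.45104658e-01,  9.69496450e-01,
        -1.61185449e-01],
       [ 0.00000000e+00,  0.00000000e+00,  0.00000000e+00,
         1.00000000e+00]])}
```

View pics/top0.png

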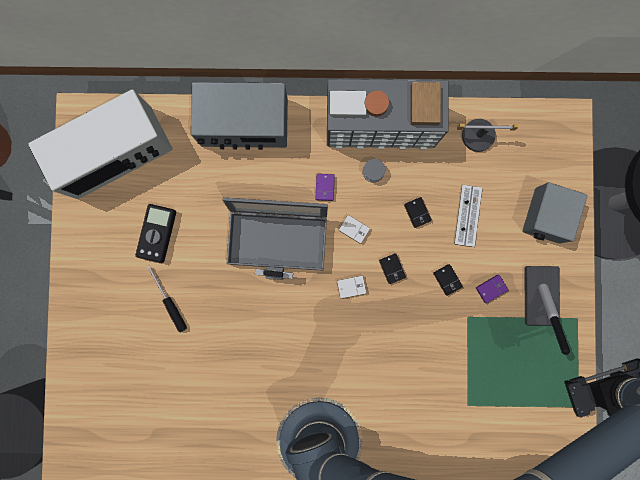

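View pics/scene0.png

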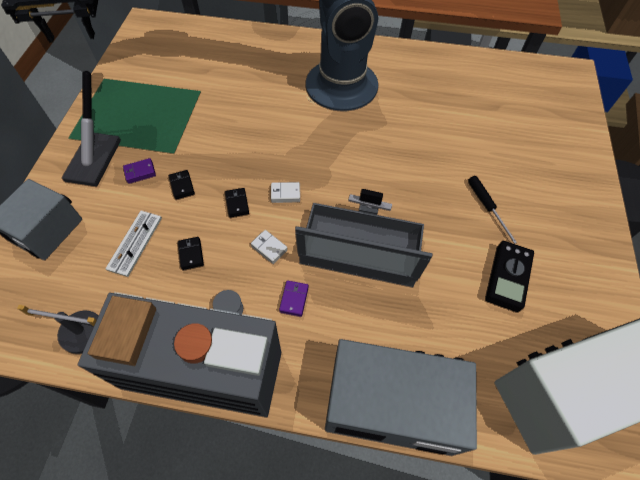

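The top view shows black boxes at (393,268), (448,279) and (417,212). The case is centred near (277,240) with its lid upright on the far side, and the turnbutton is at (273,273). Next I'll measure these.

```bash
cat > h.py <<'E'
import numpy as np, cv2
from scipy.spatial.transform import Rotation as R
from station import manip
def params(n, obs=None):
    p=manip.camera_params(n); f=240/np.tan(np.radians(p['fovy']/2))
    if n=='wrist':
        T=np.eye(4);T[:3,:3]=R.from_quat(obs['tool_rot']).as_matrix();T[:3,3]=obs['eef_pos']
        W=T@p['tool_from_camera']
    else: W=np.linalg.inv(p['view'])
    return f,p['cx'],p['cy'],W
def ray(P,px,z):
    f,cx,cy,W=P; px=np.atleast_2d(px).astype(float)
    d=np.c_[(px[:,0]-cx)/f,(px[:,1]-cy)/f,np.ones(len(px))]@W[:3,:3].T
    o=W[:3,3]; return o+d*((z-o[2])/d[:,2])[:,None]
def proj(P,X):
    f,cx,cy,W=P; c=(np.linalg.inv(W)@np.append(X,1))[:3]; return np.array([f*c[0]/c[2]+cx,f*c[1]/c[2]+cy])
def rect(P,cnt,z):
    X=ray(P,cnt.reshape(-1,2)+0.0,z)[:,:2]
    c,s,a=cv2.minAreaRect((X*1000).astype(np.float32))
    if s[0]<s[1]: s=(s[1],s[0]); a+=90
    return np.array(c)/1000,s,(a+90)%180-90   # centre, (long,short) mm, long-axis deg
E
python3 - <<'E'
from h import *
im=cv2.imread('pics/top0.png');P=params('top')
m=(im.max(2)<60).astype(np.uint8)
for c in cv2.findContours(m,0,1)[0]:
    a=cv2.contourArea(c)
    if a>60:
        x,y,w,h=cv2.boundingRect(c)
        if 100<x<560 and 150<y<345: print((x,y,w,h),a,rect(P,c,0.02))
cv2.imwrite('pics/crop0.png',cv2.resize(im[190:310,210:480],None,fx=2.9,fy=2.9,interpolation=cv2.INTER_CUBIC))
for n in [(230,266),(323,270),(229,212),(326,216)]: print(n,ray(P,n,0.05))
E
```

```text
(163, 297, 24, 35) 287.5 (array([0.33703021, 0.39770609]), (98.5453872680664, 25.334461212158203), 29.85719871520996)
(264, 267, 20, 10) 77.0 (array([0.45526077, 0.13164998]), (51.623226165771484, 24.412782669067383), -89.23335629701614)
(525, 266, 45, 89) 346.0 (array([ 0.34947983, -0.58554797]), (256.83294677734375, 87.18270111083984), 28.974424362182617)
(434, 264, 29, 31) 457.0 (array([ 0.44000122, -0.3407439 ]), (72.39103698730469, 51.96348190307617), 29.932283401489258)
(379, 254, 27, 30) 436.0 (array([ 0.46849783, -0.19038739]), (69.8153076171875, 51.00732421875), 22.487979888916016)
(523, 228, 47, 15) 201.0 (array([ 0.5590152 , -0.60653229]), (126.30094909667969, 24.262596130371094), 72.0940170288086)
(228, 214, 97, 49) 101.5 (array([0.58990436, 0.14772774]), (283.0187683105469, 118.88054656982422), -66.13850212097168)
(136, 204, 40, 59) 1521.5 (array([0.55554828, 0.45502722]), (150.61830139160156, 79.88746643066406), -12.345008850097656)
(224, 201, 103, 17) 123.0 (array([0.62695538, 0.13074907]), (281.1174621582031, 29.199026107788086), 86.9014663696289)
(405, 197, 27, 31) 441.5 (array([ 0.62274658, -0.25827972]), (70.2902603149414, 51.95343017578125), 24.089345932006836)
(134, 152, 14, 11) 71.5 (array([0.76397449, 0.50365082]), (38.63715744018555, 21.856101989746094), 52.20282745361328)
(230, 266) [[0.46805187 0.24582789 0.05      ]]
(323, 270) [[ 0.46068896 -0.00260362  0.05      ]]
(229, 212) [[0.6128485  0.25166013 0.05      ]]
(326, 216) [[ 0.60538761 -0.00879343  0.05      ]]
```

View pics/crop0.png

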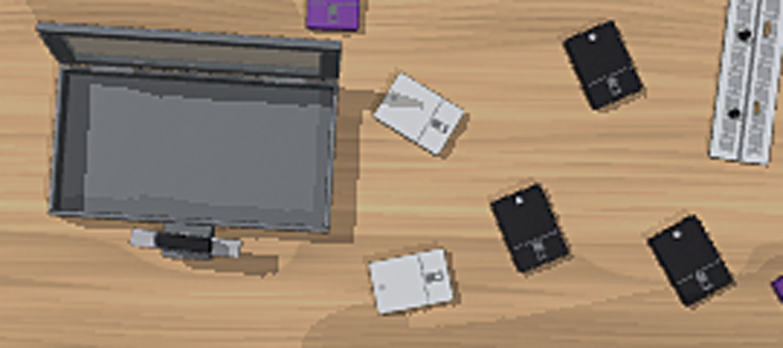

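The crop shows the rim's front corners at about (227,264) and (324,270), so the case yaw is about -3°. I'll work out the poses, check how tall the post near the gripper is, and plan the move.

```bash
cat >> h.py <<'E'
def tri(pt,ps):
    A=[];b=[]
    for n,px in (('top',pt),('scene',ps)):
        f,cx,cy,W=params(n); d=W[:3,:3]@[(px[0]-cx)/f,(px[1]-cy)/f,1]; d/=np.linalg.norm(d)
        M=np.eye(3)-np.outer(d,d); A.append(M); b.append(M@W[:3,3])
    return np.linalg.solve(sum(A),sum(b))
def plan(*wps, p=None, yaw=None):
    """successive waypoints (x,y,z,yaw_deg), tool down; prints dp, angular for each from the previous one"""
    o=manip.observe(); p=np.array(o['eef_pos'] if p is None else p)
    M=R.from_quat(o['tool_rot']).as_matrix() 
    print('t',round(o['time_s'],2),'at',p.round(4),'yaw',np.degrees(np.arctan2(M[1,0],M[0,0])).round(2),'q',o['joints'].round(2),'w',round(o['grip_width'],4))
    if yaw is not None: M=(R.from_euler('z',yaw,degrees=True)*R.from_euler('x',180,degrees=True)).as_matrix()
    for w in wps:
        q=np.array(w[:3]); N=(R.from_euler('z',w[3],degrees=True)*R.from_euler('x',180,degrees=True)).as_matrix()
        print(w,'dp',(M.T@(q-p)).round(4),'ang',np.degrees(R.from_matrix(M.T@N).as_rotvec()).round(2)); p,M=q,N
E
python3 - <<'E'
from h import *
P=params('top')
print('post',tri((567,352),(87,72)))
fl,fr,rl,rr=[ray(P,(c[0]/2.9+210-.33,c[1]/2.9+190-.33),.05)[0] for c in ((49,215),(330,233),(60,67),(338,80))]
print(fl,fr,rl,rr)
d=fl-fr; print('yaw',np.degrees(np.arctan2(-d[0],d[1])))
print('fin top',ray(P,(273.5,272),.105))
plan((.207,-.642,.32,17.8),(.23,-.42,.30,29),(.44,-.341,.15,29),(.44,-.341,.005,29))
E
```

```text
post [ 0.2658525  -0.59937133  0.17303082]
[0.47378026 0.25513284 0.05      ] [ 0.4606659  -0.00383886  0.05      ] [0.61080987 0.24796236 0.05      ] [ 0.60201447 -0.00942985  0.05      ]
yaw -2.8989871975372328
fin top [[0.45305302 0.1251907  0.105     ]]
t 0.1 at [ 0.2069 -0.6419  0.2216] yaw 17.87 q [ 1.23  0.47 -0.05  1.53  0.02  1.14 -0.08] w 0.087
(0.207, -0.642, 0.32, 17.8) dp [ 0.0001 -0.0001 -0.0984] ang [-0.1   0.    0.07]
(0.23, -0.42, 0.3, 29) dp [ 0.0898 -0.2043  0.02  ] ang [  0.    0.  -11.2]
(0.44, -0.341, 0.15, 29) dp [0.222  0.0327 0.15  ] ang [0. 0. 0.]
(0.44, -0.341, 0.005, 29) dp [ 0.    -0.     0.145] ang [0. 0. 0.]
```

>>> {"method": "play_rows", "body": {"increments": [{"grip": 1, "dp": [0, 0, -0.05], "angular": [0, 0, 0]}, {"grip": 1, "dp": [0, 0, -0.1], "angular": [0, 0, 0]}, {"grip": 1, "dp": [0, 0, -0.1], "angular": [0, 0, 0]}], "squeeze": 20}}

```text
time_s: 0.4
eef_pos: [0.2083, -0.6456, 0.3308]
tool_rot: [0.988, 0.155, 0.002, 0.007]
force: [-0.7, -0.2, 1.5]
grip_width: 0.087
grip_force: 0.0
```

>>> {"method": "play_rows", "body": {"increments": [{"grip": 1, "dp": [0.018, -0.041, 0.004], "angular": [0, 0, -2.2]}, {"grip": 1, "dp": [0.036, -0.082, 0.008], "angular": [0, 0, -4.4]}, {"grip": 1, "dp": [0.054, -0.123, 0.012], "angular": [0, 0, -6.6]}, {"grip": 1, "dp": [0.072, -0.164, 0.016], "angular": [0, 0, -9]}, {"grip": 1, "dp": [0.09, -0.204, 0.02], "angular": [0, 0, -11.2]}]}}

```text
time_s: 0.9
eef_pos: [0.2301, -0.4185, 0.3019]
tool_rot: [0.968, 0.252, -0.0, -0.0]
force: [0.7, 0.6, 0.3]
grip_width: 0.087
grip_force: 0.0
```

>>> {"method": "play_rows", "body": {"increments": [{"grip": 1, "dp": [0.04, 0.006, 0.025], "angular": [0, 0, 0]}, {"grip": 1, "dp": [0.08, 0.012, 0.05], "angular": [0, 0, 0]}, {"grip": 1, "dp": [0.12, 0.018, 0.075], "angular": [0, 0, 0]}, {"grip": 1, "dp": [0.16, 0.024, 0.1], "angular": [0, 0, 0]}, {"grip": 1, "dp": [0.195, 0.028, 0.13], "angular": [0, 0, 0]}]}}

```text
time_s: 1.4
eef_pos: [0.4164, -0.3496, 0.172]
tool_rot: [0.968, 0.251, 0.001, 0.001]
force: [-0.1, -0.3, -0.4]
grip_width: 0.087
grip_force: 0.0
```

>>> {"method": "play_rows", "body": {"increments": [{"grip": 1, "dp": [0.027, 0.005, 0.02], "angular": [0, 0, 0]}, {"grip": 1, "dp": [0.027, 0.005, 0.02], "angular": [0, 0, 0]}, {"grip": 1, "dp": [0.027, 0.005, 0.02], "angular": [0, 0, 0]}]}}

```text
time_s: 1.7
eef_pos: [0.44, -0.3413, 0.1518]
tool_rot: [0.968, 0.251, -0.001, -0.001]
force: [0.6, 0.1, 0.7]
grip_width: 0.0868
grip_force: 0.0
```

```bash
python3 - <<'E'
from h import *
plan((.44,-.341,.005,29))
o=manip.observe();im=manip.read_camera('wrist')[...,::-1];cv2.imwrite('pics/w1.png',im)
P=params('wrist',o);m=(im.max(2)<60).astype(np.uint8)
for c in cv2.findContours(m,0,1)[0]:
    if cv2.contourArea(c)>1500: print(cv2.boundingRect(c),rect(P,c,.02))
E
```

```text
t 1.7 at [ 0.44   -0.3413  0.1518] yaw 29.13 q [ 0.81  0.37 -0.28  1.88  0.13  0.91 -0.6 ] w 0.0868
(0.44, -0.341, 0.005, 29) dp [ 0.0003 -0.      0.1468] ang [-0.09  0.05  0.13]
(0, 271, 640, 209) (array([ 0.32664026, -0.39695761]), (558.942626953125, 191.45999145507812), -60.81212615966797)
(299, 183, 67, 95) (array([ 0.44272818, -0.34507935]), (71.47410583496094, 48.453636169433594), 30.056598663330078)
(126, 34, 80, 116) (array([ 0.47082455, -0.19851863]), (70.35558319091797, 53.019107818603516), 22.815462112426758)
```

View pics/w1.png

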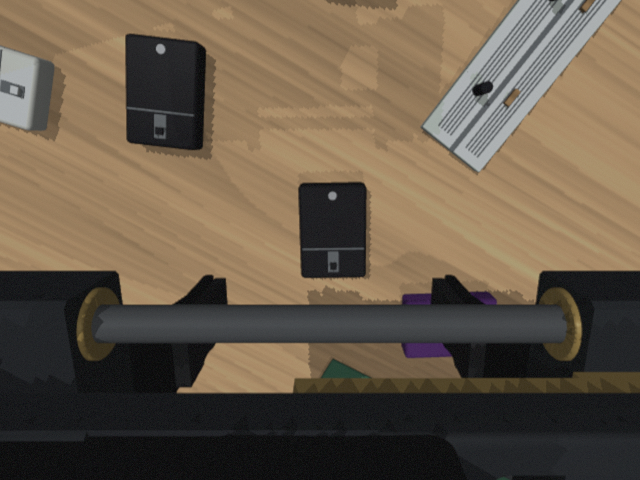

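The wrist view has the target box at (333,230), between the fingers and well aligned with them. I'll descend and grasp.

>>> {"method": "play_rows", "body": {"increments": [{"grip": 1, "dp": [0, 0.002, 0.045], "angular": [0, 0, 0]}, {"grip": 1, "dp": [0, 0.002, 0.085], "angular": [0, 0, 0]}, {"grip": 1, "dp": [0, 0.002, 0.115], "angular": [0, 0, -0.8]}, {"grip": 1, "dp": [0, 0.002, 0.135], "angular": [0, 0, -0.8]}, {"grip": 1, "dp": [0, 0.002, 0.146], "angular": [0, 0, -0.8]}]}}

```text
time_s: 2.25
eef_pos: [0.4395, -0.3446, 0.0059]
tool_rot: [0.967, 0.256, -0.001, -0.0]
force: [0.2, 1.0, -0.2]
grip_width: 0.0869
grip_force: 0.0
```

>>> {"method": "play_rows", "body": {"increments": [{"grip": 1, "dp": [0, 0, 0], "angular": [0, 0, 0]}, {"grip": 0.4, "dp": [0, 0, 0], "angular": [0, 0, 0]}, {"grip": 0.4, "dp": [0, 0, 0], "angular": [0, 0, 0]}, {"grip": 0.4, "dp": [0, 0, 0], "angular": [0, 0, 0]}, {"grip": 0.4, "dp": [0, 0, 0], "angular": [0, 0, 0]}], "squeeze": 20}}

```text
time_s: 2.75
eef_pos: [0.4417, -0.3438, 0.0074]
tool_rot: [0.966, 0.258, 0.0, 0.001]
force: [-0.5, 0.0, -0.1]
grip_width: 0.0627
grip_force: 0.0
```

>>> {"method": "play_rows", "body": {"increments": [{"grip": 0.4, "dp": [0, 0, 0], "angular": [0, 0, 0]}, {"grip": 0.4, "dp": [0, 0, 0], "angular": [0, 0, 0]}, {"grip": 0.4, "dp": [0, 0, 0], "angular": [0, 0, 0]}, {"grip": 0.4, "dp": [0, 0, 0], "angular": [0, 0, 0]}]}}

```text
time_s: 3.15
eef_pos: [0.4413, -0.3435, 0.0068]
tool_rot: [0.966, 0.258, 0.0, 0.0]
force: [-0.4, -0.1, 3.7]
grip_width: 0.0499
grip_force: 20.0
```

```bash
python3 - <<'E'
from h import *
plan((.4413,-.3435,.18,29.9),(.48,-.08,.18,14),(.525,.183,.18,-2.9),(.525,.183,.07,-2.9),(.525,.183,.0135,-2.9))
E
```

```text
t 3.15 at [ 0.4413 -0.3435  0.0068] yaw 29.87 q [ 0.77  0.57 -0.24  1.97  0.22  0.62 -0.66] w 0.0499
(0.4413, -0.3435, 0.18, 29.9) dp [-0.      0.     -0.1732] ang [ 0.01 -0.   -0.03]
(0.48, -0.08, 0.18, 14) dp [ 0.1649 -0.2091 -0.    ] ang [ 0.  -0.  15.9]
(0.525, 0.183, 0.18, -2.9) dp [ 0.1073 -0.2443 -0.    ] ang [-0.  -0.  16.9]
(0.525, 0.183, 0.07, -2.9) dp [-0.   -0.    0.11] ang [0. 0. 0.]
(0.525, 0.183, 0.0135, -2.9) dp [-0.     -0.      0.0565] ang [0. 0. 0.]
```

>>> {"method": "play_rows", "body": {"increments": [{"grip": 0.4, "dp": [0, 0, -0.03], "angular": [0, 0, 0]}, {"grip": 0.4, "dp": [0, 0, -0.075], "angular": [0, 0, 0]}, {"grip": 0.4, "dp": [0, 0, -0.12], "angular": [0, 0, 0]}, {"grip": 0.4, "dp": [0, 0, -0.155], "angular": [0, 0, 0]}, {"grip": 0.4, "dp": [0, 0, -0.173], "angular": [0, 0, 0]}]}}

```text
time_s: 3.65
eef_pos: [0.4425, -0.3441, 0.1829]
tool_rot: [0.966, 0.258, 0.002, 0.002]
force: [0.4, 0.1, -1.3]
grip_width: 0.05
grip_force: 20.0
```

>>> {"method": "play_rows", "body": {"increments": [{"grip": 0.4, "dp": [0.02, -0.025, 0], "angular": [0, 0, 2]}, {"grip": 0.4, "dp": [0.05, -0.063, 0], "angular": [0, 0, 5]}, {"grip": 0.4, "dp": [0.08, -0.101, 0], "angular": [0, 0, 8]}, {"grip": 0.4, "dp": [0.11, -0.139, 0], "angular": [0, 0, 11]}, {"grip": 0.4, "dp": [0.14, -0.178, 0], "angular": [0, 0, 13.5]}]}}

```text
time_s: 4.15
eef_pos: [0.4737, -0.1176, 0.1794]
tool_rot: [0.99, 0.141, -0.0, 0.0]
force: [2.1, -0.2, -1.2]
grip_width: 0.0499
grip_force: 20.0
```

```bash
python3 - <<'E'
from h import *
plan((.525,.183,.18,-2.9),(.525,.183,.07,-2.9),(.525,.183,.0135,-2.9))
E
```

```text
t 4.15 at [ 0.4737 -0.1176  0.1794] yaw 16.22 q [ 0.48  0.24 -0.38  2.    0.11  0.93 -1.24] w 0.0499
(0.525, 0.183, 0.18, -2.9) dp [ 0.1332 -0.2743 -0.0007] ang [1.000e-02 1.000e-02 1.912e+01]
(0.525, 0.183, 0.07, -2.9) dp [-0.   -0.    0.11] ang [0. 0. 0.]
(0.525, 0.183, 0.0135, -2.9) dp [-0.     -0.      0.0565] ang [0. 0. 0.]
```

>>> {"method": "play_rows", "body": {"increments": [{"grip": 0.4, "dp": [0.02, -0.041, 0], "angular": [0, 0, 3]}, {"grip": 0.4, "dp": [0.04, -0.082, 0], "angular": [0, 0, 6]}, {"grip": 0.4, "dp": [0.06, -0.123, 0], "angular": [0, 0, 9]}, {"grip": 0.4, "dp": [0.08, -0.164, 0], "angular": [0, 0, 12]}, {"grip": 0.4, "dp": [0.1, -0.205, 0], "angular": [0, 0, 15]}]}}

```text
time_s: 4.65
eef_pos: [0.5119, 0.1071, 0.1793]
tool_rot: [1.0, 0.011, -0.0, 0.0]
force: [0.6, -0.5, 0.1]
grip_width: 0.05
grip_force: 20.0
```

>>> {"method": "play_rows", "body": {"increments": [{"grip": 0.4, "dp": [0.018, -0.038, 0], "angular": [0, 0, 2]}, {"grip": 0.4, "dp": [0.033, -0.069, 0], "angular": [0, 0, 4.1]}, {"grip": 0.4, "dp": [0.033, -0.069, 0], "angular": [0, 0, 4.1]}, {"grip": 0.4, "dp": [0.033, -0.069, 0], "angular": [0, 0, 4.1]}]}}

```text
time_s: 5.05
eef_pos: [0.543, 0.1757, 0.1788]
tool_rot: [1.0, -0.023, -0.001, 0.0]
force: [0.2, -0.9, -1.4]
grip_width: 0.0497
grip_force: 20.0
```

```bash
python3 - <<'E'
from h import *
plan((.525,.183,.18,-2.9),(.525,.183,.07,-2.9),(.525,.183,.0135,-2.9))
cv2.imwrite('pics/top1.png',cv2.resize(manip.read_camera('top')[150:330,180:450,::-1],None,fx=2.9,fy=2.9,interpolation=cv2.INTER_CUBIC))
E
```

```text
t 5.05 at [0.543  0.1757 0.1788] yaw -2.62 q [-0.05  0.38 -0.44  1.81  0.19  0.99 -2.18] w 0.0497
(0.525, 0.183, 0.18, -2.9) dp [-0.0183 -0.0065 -0.0012] ang [0.04 0.09 0.28]
(0.525, 0.183, 0.07, -2.9) dp [-0.   -0.    0.11] ang [0. 0. 0.]
(0.525, 0.183, 0.0135, -2.9) dp [-0.     -0.      0.0565] ang [0. 0. 0.]
```

View pics/top1.png

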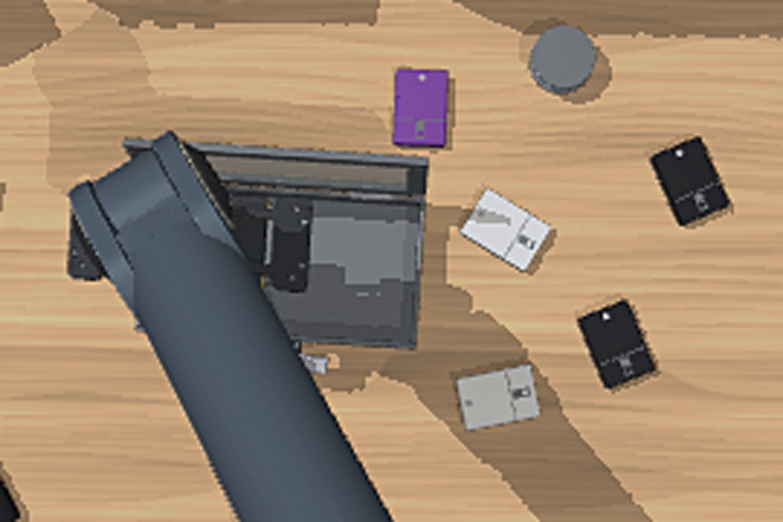

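The arm hides the left half of the case. The TCP is 18 mm too far forward, so I'll correct that and lower the box.

>>> {"method": "play_rows", "body": {"increments": [{"grip": 0.4, "dp": [-0.018, -0.0065, 0], "angular": [0, 0, 0.3]}, {"grip": 0.4, "dp": [-0.018, -0.0065, 0.03], "angular": [0, 0, 0.3]}, {"grip": 0.4, "dp": [-0.018, -0.0065, 0.07], "angular": [0, 0, 0.3]}, {"grip": 0.4, "dp": [-0.018, -0.0065, 0.1], "angular": [0, 0, 0.3]}, {"grip": 0.4, "dp": [-0.018, -0.0065, 0.11], "angular": [0, 0, 0.3]}]}}

```text
time_s: 5.6
eef_pos: [0.5235, 0.1794, 0.0666]
tool_rot: [1.0, -0.028, -0.003, 0.002]
force: [-0.3, -0.1, -0.2]
grip_width: 0.0498
grip_force: 20.0
```

>>> {"method": "play_rows", "body": {"increments": [{"grip": 0.4, "dp": [0, 0, 0.015], "angular": [0, 0, 0]}, {"grip": 0.4, "dp": [0, 0, 0.03], "angular": [0, 0, 0]}, {"grip": 0.4, "dp": [0, 0, 0.042], "angular": [0, 0, 0]}, {"grip": 0.4, "dp": [0, 0, 0.05], "angular": [0, 0, 0]}, {"grip": 0.4, "dp": [0, 0, 0.05], "angular": [0, 0, 0]}]}}

```text
time_s: 6.1
eef_pos: [0.5254, 0.1824, 0.0186]
tool_rot: [1.0, -0.026, -0.001, 0.0]
force: [-0.2, 0.7, -1.9]
grip_width: 0.0495
grip_force: 20.0
```

>>> {"method": "play_rows", "body": {"increments": [{"grip": 0.4, "dp": [0, 0, 0.005], "angular": [0, 0, 0]}, {"grip": 0.4, "dp": [0, 0, 0.006], "angular": [0, 0, 0]}, {"grip": 0.4, "dp": [0, 0, 0.006], "angular": [0, 0, 0]}]}}

```text
time_s: 6.4
eef_pos: [0.526, 0.1827, 0.0137]
tool_rot: [1.0, -0.026, 0.0, -0.0]
force: [-1.2, -0.3, -1.2]
grip_width: 0.0498
grip_force: 20.0
```

>>> {"method": "play_rows", "body": {"increments": [{"grip": 0.78, "dp": [0, 0, 0], "angular": [0, 0, 0]}, {"grip": 0.78, "dp": [0, 0, 0], "angular": [0, 0, 0]}, {"grip": 0.78, "dp": [0, 0, 0], "angular": [0, 0, 0]}, {"grip": 0.78, "dp": [0, 0, 0], "angular": [0, 0, 0]}, {"grip": 0.78, "dp": [0, 0, -0.02], "angular": [0, 0, 0]}]}}

```text
time_s: 6.9
eef_pos: [0.524, 0.1817, 0.0318]
tool_rot: [1.0, -0.026, -0.002, 0.001]
force: [0.0, 0.6, -0.4]
grip_width: 0.0677
grip_force: 0.0
```

>>> {"method": "play_rows", "body": {"increments": [{"grip": 0.78, "dp": [0, 0, -0.03], "angular": [0, 0, 0]}, {"grip": 0.78, "dp": [0, 0, -0.07], "angular": [0, 0, 0]}, {"grip": 0.78, "dp": [0, 0, -0.11], "angular": [0, 0, 0]}, {"grip": 1, "dp": [0, 0, -0.14], "angular": [0, 0, 0]}, {"grip": 1, "dp": [0, 0, -0.15], "angular": [0, 0, 0]}]}}

```text
time_s: 7.4
eef_pos: [0.5276, 0.1836, 0.1872]
tool_rot: [1.0, -0.027, 0.003, -0.001]
force: [0.7, -0.3, -0.9]
grip_width: 0.077
grip_force: 0.0
```

```bash
python3 - <<'E'
from h import *
o=manip.observe();im=manip.read_camera('wrist')[...,::-1];cv2.imwrite('pics/w2.png',im)
plan((.48,-.03,.18,10),(.469,-.1915,.18,22.6),(.469,-.1915,.0065,22.6))
E
```

```text
t 7.45 at [0.5275 0.1834 0.187 ] yaw -3.05 q [-0.05  0.35 -0.45  1.84  0.18  0.99 -2.2 ] w 0.0806
(0.48, -0.03, 0.18, 10) dp [-0.0362  0.2156  0.0064] ang [ -0.08  -0.35 -13.05]
(0.469, -0.1915, 0.18, 22.6) dp [-0.0389  0.1571  0.    ] ang [  0.    0.  -12.6]
(0.469, -0.1915, 0.0065, 22.6) dp [ 0.     -0.      0.1735] ang [0. 0. 0.]
```

View pics/w2.png

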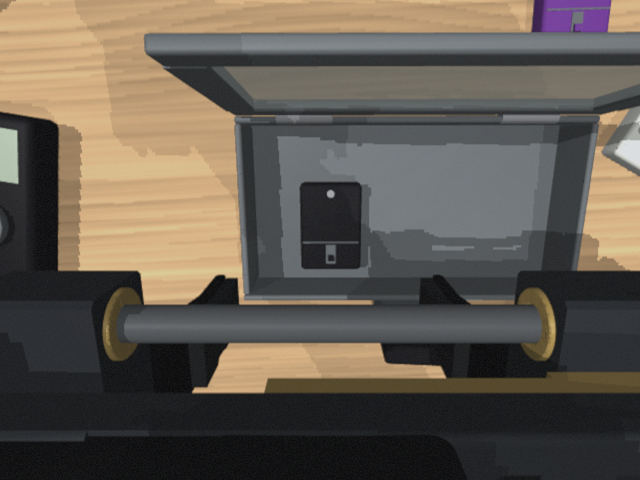

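The first box lies flat in the case at (331,225), aligned with it. Now the second one.

>>> {"method": "play_rows", "body": {"increments": [{"grip": 1, "dp": [-0.007, 0.043, 0.001], "angular": [0, 0, -2.6]}, {"grip": 1, "dp": [-0.014, 0.086, 0.002], "angular": [0, 0, -5.2]}, {"grip": 1, "dp": [-0.021, 0.129, 0.004], "angular": [0, 0, -7.8]}, {"grip": 1, "dp": [-0.028, 0.172, 0.006], "angular": [0, 0, -10.4]}, {"grip": 1, "dp": [-0.036, 0.215, 0.006], "angular": [0, 0, -13]}]}}

```text
time_s: 7.95
eef_pos: [0.4767, -0.0319, 0.1757]
tool_rot: [0.996, 0.088, -0.002, -0.0]
force: [0.8, -0.3, -0.8]
grip_width: 0.087
grip_force: 0.0
```

>>> {"method": "play_rows", "body": {"increments": [{"grip": 1, "dp": [-0.01, 0.043, 0], "angular": [0, 0, -3]}, {"grip": 1, "dp": [-0.02, 0.085, 0], "angular": [0, 0, -7]}, {"grip": 1, "dp": [-0.03, 0.125, 0], "angular": [0, 0, -10]}, {"grip": 1, "dp": [-0.039, 0.157, 0], "angular": [0, 0, -12.6]}, {"grip": 1, "dp": [-0.039, 0.157, 0], "angular": [0, 0, -12.6]}]}}

```text
time_s: 8.45
eef_pos: [0.465, -0.197, 0.1756]
tool_rot: [0.982, 0.191, -0.002, 0.0]
force: [0.4, -0.6, 0.1]
grip_width: 0.0871
grip_force: 0.0
```

```bash
python3 - <<'E'
from h import *
o=manip.observe();im=manip.read_camera('wrist')[...,::-1]
P=params('wrist',o);m=(im.max(2)<60).astype(np.uint8)
for c in cv2.findContours(m,0,1)[0]:
    if 1500<cv2.contourArea(c)<15000: print(cv2.boundingRect(c),rect(P,c,.02))
plan((.469,-.1925,.0065,22.6))
E
```

```text
(295, 171, 63, 90) (array([ 0.47081119, -0.19453601]), (71.58137512207031, 48.82311248779297), 23.06785774230957)
(452, 5, 79, 108) (array([ 0.62214398, -0.26062323]), (71.1831283569336, 52.70689010620117), 23.919965744018555)
(68, 0, 82, 136) (array([ 0.51236731, -0.00600595]), (111.41969299316406, 26.943769454956055), -3.07769775390625)
t 8.5 at [ 0.4656 -0.1938  0.1757] yaw 22.24 q [ 0.61  0.27 -0.36  1.97  0.12  0.93 -0.99] w 0.087
(0.469, -0.1925, 0.0065, 22.6) dp [0.0041 0.0004 0.1692] ang [-0.11  0.15 -0.36]
```

>>> {"method": "play_rows", "body": {"increments": [{"grip": 1, "dp": [0.004, 0.001, 0.045], "angular": [0, 0, -0.6]}, {"grip": 1, "dp": [0.004, 0.001, 0.09], "angular": [0, 0, -0.6]}, {"grip": 1, "dp": [0.004, 0.001, 0.13], "angular": [0, 0, -0.6]}, {"grip": 1, "dp": [0.004, 0.001, 0.155], "angular": [0, 0, -0.6]}, {"grip": 1, "dp": [0.004, 0.001, 0.169], "angular": [0, 0, -0.6]}]}}

```text
time_s: 9.0
eef_pos: [0.4695, -0.1885, 0.0056]
tool_rot: [0.979, 0.202, -0.002, -0.002]
force: [-0.1, 0.6, -0.2]
grip_width: 0.087
grip_force: 0.0
```

>>> {"method": "play_rows", "body": {"increments": [{"grip": 1, "dp": [0, 0, 0], "angular": [0, 0, 0]}, {"grip": 1, "dp": [0, 0, 0], "angular": [0, 0, 0]}, {"grip": 0.4, "dp": [0, 0, 0], "angular": [0, 0, 0]}, {"grip": 0.4, "dp": [0, 0, 0], "angular": [0, 0, 0]}, {"grip": 0.4, "dp": [0, 0, 0], "angular": [0, 0, 0]}]}}

```text
time_s: 9.5
eef_pos: [0.472, -0.1913, 0.0095]
tool_rot: [0.98, 0.201, 0.001, 0.001]
force: [-0.5, -0.7, 0.6]
grip_width: 0.0703
grip_force: 0.0
```

>>> {"method": "play_rows", "body": {"increments": [{"grip": 0.4, "dp": [0, 0, 0], "angular": [0, 0, 0]}, {"grip": 0.4, "dp": [0, 0, 0], "angular": [0, 0, 0]}, {"grip": 0.4, "dp": [0, 0, 0], "angular": [0, 0, 0]}, {"grip": 0.4, "dp": [0, 0, 0], "angular": [0, 0, 0]}, {"grip": 0.4, "dp": [0, 0, 0], "angular": [0, 0, 0]}]}}

```text
time_s: 10.0
eef_pos: [0.4716, -0.1911, 0.0088]
tool_rot: [0.98, 0.201, 0.0, 0.0]
force: [0.5, -0.3, 3.1]
grip_width: 0.0501
grip_force: 20.0
```

```bash
python3 - <<'E'
from h import *
plan((.469,-.1925,.18,22.8),(.519,.063,.18,-2.9),(.519,.063,.07,-2.9),(.519,.063,.02,-2.9))
E
```

```text
t 10.0 at [ 0.4716 -0.1911  0.0088] yaw 23.16 q [ 0.53  0.52 -0.29  2.09  0.27  0.57 -1.11] w 0.0501
(0.469, -0.1925, 0.18, 22.8) dp [-0.0029  0.0003 -0.1712] ang [ 0.03 -0.01  0.36]
(0.519, 0.063, 0.18, -2.9) dp [ 0.1451 -0.2162 -0.    ] ang [-0.  -0.  25.7]
(0.519, 0.063, 0.07, -2.9) dp [-0.   -0.    0.11] ang [0. 0. 0.]
(0.519, 0.063, 0.02, -2.9) dp [-0.   -0.    0.05] ang [0. 0. 0.]
```

>>> {"method": "play_rows", "body": {"increments": [{"grip": 0.4, "dp": [0, 0, -0.03], "angular": [0, 0, 0]}, {"grip": 0.4, "dp": [0, 0, -0.075], "angular": [0, 0, 0]}, {"grip": 0.4, "dp": [0, 0, -0.12], "angular": [0, 0, 0]}, {"grip": 0.4, "dp": [0, 0, -0.155], "angular": [0, 0, 0]}, {"grip": 0.4, "dp": [0, 0, -0.171], "angular": [0, 0, 0]}]}}

```text
time_s: 10.5
eef_pos: [0.4728, -0.1912, 0.1829]
tool_rot: [0.98, 0.201, 0.002, 0.002]
force: [0.6, 0.6, -1.6]
grip_width: 0.0498
grip_force: 20.0
```

>>> {"method": "play_rows", "body": {"increments": [{"grip": 0.4, "dp": [0.02, -0.03, 0], "angular": [0, 0, 3]}, {"grip": 0.4, "dp": [0.045, -0.067, 0], "angular": [0, 0, 8]}, {"grip": 0.4, "dp": [0.07, -0.105, 0], "angular": [0, 0, 13]}, {"grip": 0.4, "dp": [0.095, -0.142, 0], "angular": [0, 0, 18]}, {"grip": 0.4, "dp": [0.12, -0.18, 0], "angular": [0, 0, 22]}]}}

```text
time_s: 11.0
eef_pos: [0.5106, 0.0233, 0.1793]
tool_rot: [1.0, 0.008, -0.0, 0.0]
force: [0.8, 0.4, -1.4]
grip_width: 0.0497
grip_force: 20.0
```

>>> {"method": "play_rows", "body": {"increments": [{"grip": 0.4, "dp": [0.008, -0.045, 0], "angular": [0, 0, 4.1]}, {"grip": 0.4, "dp": [0.008, -0.045, 0], "angular": [0, 0, 4.1]}, {"grip": 0.4, "dp": [0.008, -0.045, 0], "angular": [0, 0, 4.1]}, {"grip": 0.4, "dp": [0.008, -0.045, 0], "angular": [0, 0, 4.1]}]}}

```text
time_s: 11.4
eef_pos: [0.5176, 0.0655, 0.1791]
tool_rot: [1.0, -0.026, -0.001, 0.001]
force: [-0.2, 0.0, -0.5]
grip_width: 0.0494
grip_force: 20.0
```

```bash
python3 - <<'E'
from h import *
plan((.519,.063,.07,-2.9),(.519,.063,.0145,-2.9))
E
```

```text
t 11.4 at [0.5176 0.0655 0.1791] yaw -3.01 q [ 0.14  0.3  -0.42  1.92  0.15  0.95 -1.97] w 0.0494
(0.519, 0.063, 0.07, -2.9) dp [0.0017 0.0023 0.1091] ang [ 0.06  0.06 -0.11]
(0.519, 0.063, 0.0145, -2.9) dp [-0.     -0.      0.0555] ang [0. 0. 0.]
```

>>> {"method": "play_rows", "body": {"increments": [{"grip": 0.4, "dp": [0.001, 0.002, 0.02], "angular": [0, 0, 0]}, {"grip": 0.4, "dp": [0.001, 0.002, 0.05], "angular": [0, 0, 0]}, {"grip": 0.4, "dp": [0.001, 0.002, 0.085], "angular": [0, 0, 0]}, {"grip": 0.4, "dp": [0.001, 0.002, 0.11], "angular": [0, 0, 0]}, {"grip": 0.4, "dp": [0.001, 0.002, 0.13], "angular": [0, 0, 0]}]}}

```text
time_s: 11.9
eef_pos: [0.518, 0.0622, 0.0477]
tool_rot: [1.0, -0.027, -0.001, 0.001]
force: [-0.4, 0.2, -1.7]
grip_width: 0.0497
grip_force: 20.0
```

>>> {"method": "play_rows", "body": {"increments": [{"grip": 0.4, "dp": [0, 0, 0.015], "angular": [0, 0, 0]}, {"grip": 0.4, "dp": [0, 0, 0.028], "angular": [0, 0, 0]}, {"grip": 0.4, "dp": [0, 0, 0.034], "angular": [0, 0, 0]}, {"grip": 0.4, "dp": [0, 0, 0.034], "angular": [0, 0, 0]}, {"grip": 0.4, "dp": [0, 0, 0.034], "angular": [0, 0, 0]}]}}

```text
time_s: 12.4
eef_pos: [0.5194, 0.0646, 0.016]
tool_rot: [1.0, -0.026, 0.001, -0.0]
force: [0.9, -0.3, -0.0]
grip_width: 0.0494
grip_force: 20.0
```

>>> {"method": "play_rows", "body": {"increments": [{"grip": 0.78, "dp": [0, 0, 0], "angular": [0, 0, 0]}, {"grip": 0.78, "dp": [0, 0, 0], "angular": [0, 0, 0]}, {"grip": 0.78, "dp": [0, 0, 0], "angular": [0, 0, 0]}, {"grip": 0.78, "dp": [0, 0, 0], "angular": [0, 0, 0]}, {"grip": 0.78, "dp": [0, 0, -0.02], "angular": [0, 0, 0]}]}}

```text
time_s: 12.9
eef_pos: [0.517, 0.0645, 0.034]
tool_rot: [1.0, -0.026, -0.002, 0.0]
force: [0.2, -0.2, -0.0]
grip_width: 0.0675
grip_force: 0.0
```

>>> {"method": "play_rows", "body": {"increments": [{"grip": 0.78, "dp": [0, 0, -0.04], "angular": [0, 0, 0]}, {"grip": 0.78, "dp": [0, 0, -0.08], "angular": [0, 0, 0]}, {"grip": 0.78, "dp": [0, 0, -0.13], "angular": [0, 0, 0]}, {"grip": 0.5, "dp": [0, 0, -0.17], "angular": [0, 0, 0]}, {"grip": 0, "dp": [0, 0, -0.2], "angular": [0, 0, 0]}]}}

```text
time_s: 13.4
eef_pos: [0.5195, 0.0652, 0.2388]
tool_rot: [1.0, -0.025, 0.002, -0.0]
force: [0.5, 0.1, 0.3]
grip_width: 0.0587
grip_force: 0.0
```

```bash
python3 - <<'E'
from h import *
plan((.5,.06,.25,-2.9))
im=manip.read_camera('wrist')[...,::-1]; s=manip.read_camera('scene')[...,::-1]
cv2.imwrite('pics/w3.png',np.hstack([cv2.resize(im[:320],(400,300)),cv2.resize(s[170:320,260:460],(400,300))])); cv2.imwrite('pics/scene3.png',s)
E
```

```text
t 13.4 at [0.5195 0.0652 0.2388] yaw -2.92 q [ 0.17  0.24 -0.44  1.85  0.12  1.07 -1.94] w 0.0587
(0.5, 0.06, 0.25, -2.9) dp [-0.0192  0.0062 -0.0113] ang [-0.02 -0.22 -0.02]
```

View pics/w3.png

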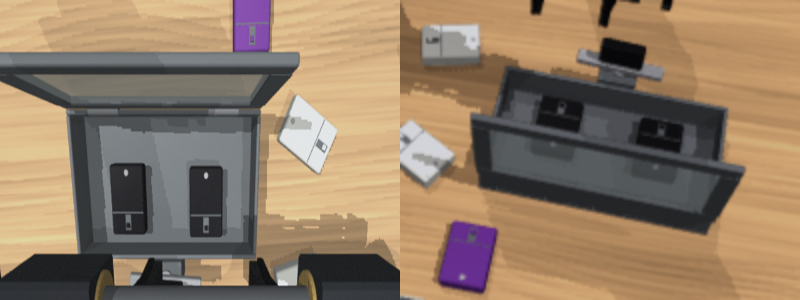

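Both boxes lie flat inside, at (128,200) and (206,200) in the left panel. Next I'll triangulate the lid's free edge from the top and scene views.

```bash
python3 - <<'E'
from h import *
a=tri((222.8,198.6),(431,255));b=tri((327.2,204.5),(296,227.5));print(a,b)
c=np.array([.5371,.1221,0]);yw=np.radians(-2.9);ex=np.array([np.cos(yw),np.sin(yw),0]);h=c+.07*ex+[0,0,.0505]
m=(a+b)/2-h; print('edge rel',m@ex,m[2])
th0=np.degrees(np.arctan2(m[2],-(m@ex))); print('theta',th0)
for th in (100,90,75,60,45,30,20,10,5,0):
    t=np.radians(th); p=h+.115*(-np.cos(t)*ex+[0,0,np.sin(t)])+.008*(np.sin(t)*ex+[0,0,np.cos(t)])+.010*ex
    print(th,p.round(3))
plan((.5195,.065,.27,-2.9),(.70,.117,.27,-2.9),(.70,.117,.16,-2.9))
E
```

```text
[0.63156723 0.24682583 0.1851018 ] [ 0.61970704 -0.0099784   0.18898842]
edge rel 0.018609743579968568 0.13654510793945085
theta 97.7610284029321
100 [0.645 0.117 0.162]
90 [0.625 0.118 0.166]
75 [0.595 0.119 0.164]
60 [0.566 0.121 0.154]
45 [0.541 0.122 0.137]
30 [0.522 0.123 0.115]
20 [0.512 0.123 0.097]
10 [0.505 0.124 0.078]
5 [0.503 0.124 0.068]
0 [0.502 0.124 0.058]
t 13.5 at [0.5216 0.0657 0.2405] yaw -2.94 q [ 0.17  0.24 -0.44  1.85  0.12  1.07 -1.94] w 0.0514
(0.5195, 0.065, 0.27, -2.9) dp [-0.0017  0.0007 -0.0295] ang [-0.07 -0.57 -0.04]
(0.7, 0.117, 0.27, -2.9) dp [ 0.1776 -0.0611 -0.    ] ang [0. 0. 0.]
(0.7, 0.117, 0.16, -2.9) dp [-0.   -0.    0.11] ang [0. 0. 0.]
```

>>> {"method": "play_rows", "body": {"increments": [{"grip": 0, "dp": [0, 0, -0.035], "angular": [0, 0, 0]}, {"grip": 0, "dp": [0.045, -0.015, -0.035], "angular": [0, 0, 0]}, {"grip": 0, "dp": [0.09, -0.03, -0.035], "angular": [0, 0, 0]}, {"grip": 0, "dp": [0.135, -0.045, -0.035], "angular": [0, 0, 0]}, {"grip": 0, "dp": [0.178, -0.061, -0.035], "angular": [0, 0, 0]}]}}

```text
time_s: 14.0
eef_pos: [0.7011, 0.1165, 0.2692]
tool_rot: [1.0, -0.026, -0.001, 0.001]
force: [0.1, 0.5, 0.4]
grip_width: 0.0117
grip_force: 0.0
```

>>> {"method": "play_rows", "body": {"increments": [{"grip": 0, "dp": [0, 0, 0], "angular": [0, 0, 0]}, {"grip": 0, "dp": [0, 0, 0.03], "angular": [0, 0, 0]}, {"grip": 0, "dp": [0, 0, 0.06], "angular": [0, 0, 0]}, {"grip": 0, "dp": [0, 0, 0.09], "angular": [0, 0, 0]}, {"grip": 0, "dp": [0, 0, 0.11], "angular": [0, 0, 0]}]}}

```text
time_s: 14.5
eef_pos: [0.6974, 0.1159, 0.1571]
tool_rot: [1.0, -0.025, -0.002, 0.001]
force: [0.4, -0.1, -0.7]
grip_width: 0.0004
grip_force: 0.0
```

>>> {"method": "play_rows", "body": {"increments": [{"grip": 0, "dp": [0, 0, 0], "angular": [0, 0, 0]}, {"grip": 0, "dp": [0, 0, 0], "angular": [0, 0, 0]}]}}

```text
time_s: 14.7
eef_pos: [0.6993, 0.1165, 0.1605]
tool_rot: [1.0, -0.026, -0.0, 0.0]
force: [0.3, -0.0, 0.0]
grip_width: 0.0003
grip_force: 0.0
```

>>> {"method": "play_rows", "body": {"increments": [{"grip": 0, "dp": [-0.03, 0, 0], "angular": [0, 0, 0]}, {"grip": 0, "dp": [-0.05, 0, 0], "angular": [0, 0, 0]}, {"grip": 0, "dp": [-0.065, 0, 0], "angular": [0, 0, 0]}, {"grip": 0, "dp": [-0.08, 0, 0], "angular": [0, 0, 0]}, {"grip": 0, "dp": [-0.09, 0, 0], "angular": [0, 0, 0]}]}}

```text
time_s: 15.2
eef_pos: [0.6112, 0.1219, 0.1635]
tool_rot: [1.0, -0.025, 0.003, -0.001]
force: [1.9, 1.3, 0.8]
grip_width: 0.0
grip_force: 1.2
```

>>> {"method": "play_rows", "body": {"increments": [{"grip": 0, "dp": [-0.014, 0, -0.001], "angular": [0, 0, 0]}, {"grip": 0, "dp": [-0.028, 0, 0.002], "angular": [0, 0, 0]}, {"grip": 0, "dp": [-0.043, 0, 0.007], "angular": [0, 0, 0]}, {"grip": 0, "dp": [-0.056, 0, 0.015], "angular": [0, 0, 0]}, {"grip": 0, "dp": [-0.068, 0, 0.024], "angular": [0, 0, 0]}]}}

```text
time_s: 15.7
eef_pos: [0.5426, 0.125, 0.1381]
tool_rot: [1.0, -0.026, 0.002, -0.0]
force: [1.0, -0.4, 0.6]
grip_width: 0.0007
grip_force: 0.8
```

```bash
python3 - <<'E'
from h import *
print(manip.observe()['force'])
plan((.512,.123,.097,-2.9))
s=manip.read_camera('scene')[...,::-1]
cv2.imwrite('pics/s4.png',cv2.resize(s[120:320,230:470],(720,600)))
E
```

```text
[ 1.04131717 -0.36581015  0.62724116]
t 15.7 at [0.5426 0.125  0.1381] yaw -2.94 q [ 0.04  0.4  -0.44  1.89  0.22  0.89 -2.13] w 0.0007
(0.512, 0.123, 0.097, -2.9) dp [-0.0306  0.0036  0.041 ] ang [-0.03 -0.2  -0.04]
```

View pics/s4.png

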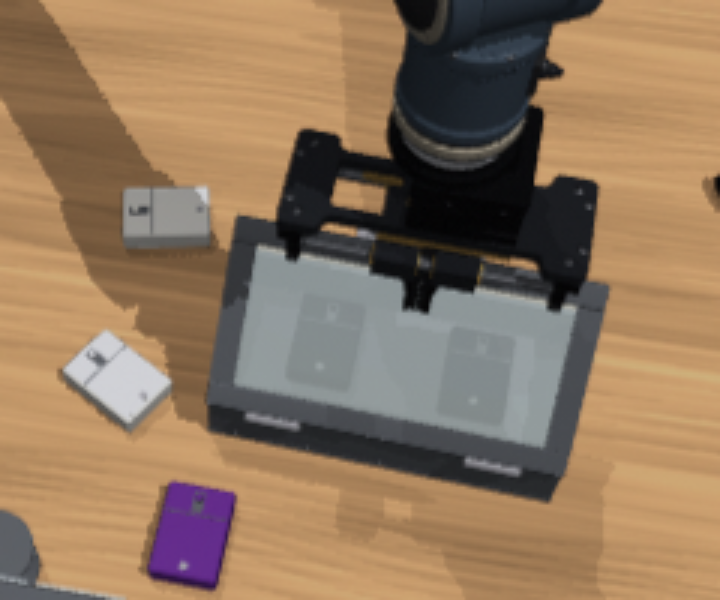

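The lid is following the finger at about 45°, so I'll continue down the arc.

>>> {"method": "play_rows", "body": {"increments": [{"grip": 0, "dp": [-0.012, 0, 0.012], "angular": [0, 0, 0]}, {"grip": 0, "dp": [-0.02, 0, 0.022], "angular": [0, 0, 0]}, {"grip": 0, "dp": [-0.028, 0, 0.036], "angular": [0, 0, 0]}, {"grip": 0, "dp": [-0.034, 0, 0.05], "angular": [0, 0, 0]}, {"grip": 0, "dp": [-0.038, 0, 0.062], "angular": [0, 0, 0]}]}}

```text
time_s: 16.25
eef_pos: [0.5042, 0.1269, 0.0743]
tool_rot: [1.0, -0.026, 0.001, -0.0]
force: [0.8, -0.2, 1.4]
grip_width: 0.0007
grip_force: 0.5
```

>>> {"method": "play_rows", "body": {"increments": [{"grip": 0, "dp": [0, 0, 0.005], "angular": [0, 0, 0]}, {"grip": 0, "dp": [0, 0, 0.01], "angular": [0, 0, 0]}, {"grip": 0, "dp": [0, 0, 0.015], "angular": [0, 0, 0]}, {"grip": 0, "dp": [0, 0, 0.018], "angular": [0, 0, 0]}, {"grip": 0, "dp": [0, 0, 0.018], "angular": [0, 0, 0]}]}}

```text
time_s: 16.75
eef_pos: [0.5042, 0.1268, 0.0587]
tool_rot: [1.0, -0.026, 0.0, 0.001]
force: [-6.7, -2.1, 20.5]
grip_width: 0.0004
grip_force: 10.0
```

The lid is shut, with the tip at 58.7 mm and a 20 N reaction. Now I'll lift, open, turn the tool by +90° and move over the turnbutton.

>>> {"method": "play_rows", "body": {"increments": [{"grip": 0, "dp": [0, 0, -0.03], "angular": [0, 0, 0]}, {"grip": 0.5, "dp": [0, 0, -0.07], "angular": [0, 0, 0]}, {"grip": 1, "dp": [-0.015, 0, -0.11], "angular": [0, 0, 0]}, {"grip": 1, "dp": [-0.035, 0, -0.14], "angular": [0, 0, 0]}, {"grip": 1, "dp": [-0.053, 0, -0.15], "angular": [0, 0, 0]}]}}

```text
time_s: 17.25
eef_pos: [0.4526, 0.1303, 0.21]
tool_rot: [1.0, -0.026, 0.003, -0.001]
force: [0.4, 0.4, -0.1]
grip_width: 0.0246
grip_force: 0.0
```

>>> {"method": "play_rows", "body": {"increments": [{"grip": 1, "dp": [0, 0, 0], "angular": [0, 0, -6]}, {"grip": 1, "dp": [0, 0, 0], "angular": [0, 0, -12]}, {"grip": 1, "dp": [0, 0, 0], "angular": [0, 0, -18]}, {"grip": 1, "dp": [0, 0, 0], "angular": [0, 0, -24]}, {"grip": 1, "dp": [0, 0, 0], "angular": [0, 0, -30]}]}}

```text
time_s: 17.75
eef_pos: [0.4514, 0.1294, 0.2067]
tool_rot: [0.972, 0.236, 0.0, 0.0]
force: [-0.3, 0.2, 0.1]
grip_width: 0.0643
grip_force: 0.0
```

>>> {"method": "play_rows", "body": {"increments": [{"grip": 1, "dp": [0, 0, 0], "angular": [0, 0, -6]}, {"grip": 1, "dp": [0, 0, 0], "angular": [0, 0, -12]}, {"grip": 1, "dp": [0, 0, 0], "angular": [0, 0, -18]}, {"grip": 1, "dp": [0, 0, 0], "angular": [0, 0, -24]}, {"grip": 1, "dp": [0, 0, 0], "angular": [0, 0, -30]}]}}

```text
time_s: 18.25
eef_pos: [0.4515, 0.1294, 0.2067]
tool_rot: [0.878, 0.479, 0.0, 0.0]
force: [-0.2, -0.1, -0.0]
grip_width: 0.0863
grip_force: 0.0
```

>>> {"method": "play_rows", "body": {"increments": [{"grip": 1, "dp": [0, 0, 0], "angular": [0, 0, -8]}, {"grip": 1, "dp": [0, 0, 0], "angular": [0, 0, -16]}, {"grip": 1, "dp": [0, 0, 0], "angular": [0, 0, -24]}, {"grip": 1, "dp": [0, 0, 0], "angular": [0, 0, -30]}, {"grip": 1, "dp": [0, 0, 0], "angular": [0, 0, -30]}]}}

```text
time_s: 18.75
eef_pos: [0.4514, 0.1293, 0.2066]
tool_rot: [0.725, 0.689, 0.0, 0.0]
force: [-0.4, -0.2, -0.6]
grip_width: 0.0871
grip_force: 0.0
```

```bash
python3 - <<'E'
from h import *
plan((.449,.1266,.076,87.1))
o=manip.observe();im=manip.read_camera('wrist')[...,::-1];cv2.imwrite('pics/w5.png',im)
P=params('wrist',o);m=(im.max(2)<60).astype(np.uint8)
for c in cv2.findContours(m,0,1)[0]:
    if 500<cv2.contourArea(c): print(cv2.boundingRect(c),rect(P,c,.105))
E
```

```text
t 18.75 at [0.4514 0.1293 0.2066] yaw 87.03 q [ 0.28  0.22 -0.73  1.99  0.18  0.99 -0.59] w 0.0871
(0.449, 0.1266, 0.076, 87.1) dp [-0.0029 -0.0023  0.1306] ang [ 0.03 -0.01 -0.07]
(310, 195, 29, 86) (array([0.4498132 , 0.12979343]), (58.287296295166016, 18.478654861450195), 86.39056396484375)
(0, 58, 640, 422) (array([0.44405478, 0.08872634]), (501.1580505371094, 305.74932861328125), -3.0135879516601562)
```

View pics/w5.png

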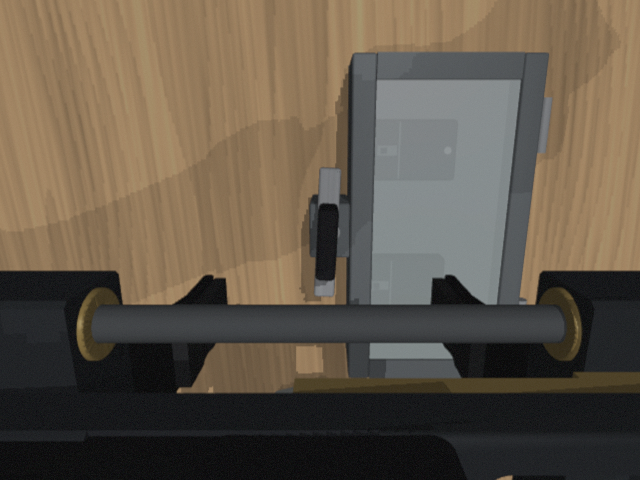

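The lid is shut with both boxes visible underneath. The fin is at (327,240), about 2.5° clockwise of the case front. I'll descend and grip it across its thickness.

>>> {"method": "play_rows", "body": {"increments": [{"grip": 1, "dp": [-0.001, -0.0015, 0.03], "angular": [0, 0, 2.4]}, {"grip": 1, "dp": [-0.001, -0.0015, 0.06], "angular": [0, 0, 2.4]}, {"grip": 1, "dp": [-0.001, -0.0015, 0.09], "angular": [0, 0, 2.4]}, {"grip": 1, "dp": [-0.001, -0.0015, 0.115], "angular": [0, 0, 2.4]}, {"grip": 1, "dp": [-0.001, -0.0015, 0.13], "angular": [0, 0, 2.4]}]}}

```text
time_s: 19.3
eef_pos: [0.4488, 0.1281, 0.0747]
tool_rot: [0.74, 0.673, -0.001, -0.001]
force: [0.3, 0.1, 0.7]
grip_width: 0.0869
grip_force: 0.0
```

>>> {"method": "play_rows", "body": {"increments": [{"grip": 1, "dp": [0, 0, 0], "angular": [0, 0, 0]}, {"grip": 0, "dp": [0, 0, 0], "angular": [0, 0, 0]}, {"grip": 0, "dp": [0, 0, 0], "angular": [0, 0, 0]}, {"grip": 0, "dp": [0, 0, 0], "angular": [0, 0, 0]}, {"grip": 0, "dp": [0, 0, 0], "angular": [0, 0, 0]}], "squeeze": 20}}

```text
time_s: 19.8
eef_pos: [0.4501, 0.1286, 0.0773]
tool_rot: [0.739, 0.673, 0.001, 0.001]
force: [-0.4, -0.3, 0.9]
grip_width: 0.0627
grip_force: 0.0
```

>>> {"method": "play_rows", "body": {"increments": [{"grip": 0, "dp": [0, 0, 0], "angular": [0, 0, 0]}, {"grip": 0, "dp": [0, 0, 0], "angular": [0, 0, 0]}, {"grip": 0, "dp": [0, 0, 0], "angular": [0, 0, 0]}, {"grip": 0, "dp": [0, 0, 0], "angular": [0, 0, 0]}, {"grip": 0, "dp": [0, 0, 0], "angular": [0, 0, 0]}]}}

```text
time_s: 20.3
eef_pos: [0.4495, 0.1285, 0.0765]
tool_rot: [0.739, 0.673, -0.0, 0.0]
force: [-0.0, -0.1, 0.7]
grip_width: 0.0228
grip_force: 0.0
```

>>> {"method": "play_rows", "body": {"increments": [{"grip": 0, "dp": [0, 0, 0], "angular": [0, 0, 0]}, {"grip": 0, "dp": [0, 0, 0], "angular": [0, 0, 0]}, {"grip": 0, "dp": [0, 0, 0], "angular": [0, 0, 0]}]}}

```text
time_s: 20.6
eef_pos: [0.45, 0.1285, 0.0766]
tool_rot: [0.739, 0.673, 0.0, 0.0]
force: [1.8, -0.7, -0.9]
grip_width: 0.0139
grip_force: 20.0
```

```bash
python3 - <<'E'
from h import *
o=manip.observe();print(o['force'],o['torque'],o['grip_force'])
plan((.449,.1266,.076,87.1))
E
```

```text
[ 1.80547012 -0.67649998 -0.87530971] [ 0.00346065 -0.40981591  0.03057167] 19.999749809503555
t 20.6 at [0.45   0.1285 0.0766] yaw 84.67 q [ 0.16  0.41 -0.64  2.12  0.37  0.72 -0.82] w 0.0139
(0.449, 0.1266, 0.076, 87.1) dp [-0.002  -0.0008  0.0006] ang [ 0.04 -0.02 -2.43]
```

>>> {"method": "play_rows", "body": {"increments": [{"grip": 0, "dp": [0, 0, 0], "angular": [0, 0, -4]}, {"grip": 0, "dp": [0, 0, 0], "angular": [0, 0, -9]}, {"grip": 0, "dp": [0, 0, 0], "angular": [0, 0, -14]}, {"grip": 0, "dp": [0, 0, 0], "angular": [0, 0, -19]}, {"grip": 0, "dp": [0, 0, 0], "angular": [0, 0, -24]}]}}

```text
time_s: 21.1
eef_pos: [0.4487, 0.1284, 0.0765]
tool_rot: [0.582, 0.813, -0.001, -0.0]
force: [-1.2, -0.4, 2.3]
grip_width: 0.0138
grip_force: 20.0
```

>>> {"method": "play_rows", "body": {"increments": [{"grip": 0, "dp": [0, 0, 0], "angular": [0, 0, -5]}, {"grip": 0, "dp": [0, 0, 0], "angular": [0, 0, -10]}, {"grip": 0, "dp": [0, 0, 0], "angular": [0, 0, -15]}, {"grip": 0, "dp": [0, 0, 0], "angular": [0, 0, -20]}, {"grip": 0, "dp": [0, 0, 0], "angular": [0, 0, -25]}]}}

```text
time_s: 21.6
eef_pos: [0.4476, 0.1277, 0.0765]
tool_rot: [0.392, 0.92, -0.002, -0.001]
force: [-4.4, -2.7, 7.1]
grip_width: 0.014
grip_force: 20.0
```

>>> {"method": "play_rows", "body": {"increments": [{"grip": 0, "dp": [0, 0, 0], "angular": [0, 0, -5]}, {"grip": 0, "dp": [0, 0, 0], "angular": [0, 0, -10]}, {"grip": 0, "dp": [0, 0, 0], "angular": [0, 0, -15]}, {"grip": 0, "dp": [0, 0, 0], "angular": [0, 0, -20]}, {"grip": 0, "dp": [0, 0, 0], "angular": [0, 0, -25]}]}}

```text
time_s: 22.1
eef_pos: [0.4468, 0.1266, 0.0765]
tool_rot: [0.184, 0.983, -0.003, -0.002]
force: [-6.5, -4.6, 11.0]
grip_width: 0.0137
grip_force: 20.0
```

>>> {"method": "play_rows", "body": {"increments": [{"grip": 0, "dp": [0, 0, 0], "angular": [0, 0, -5]}, {"grip": 0, "dp": [0, 0, 0], "angular": [0, 0, -10]}, {"grip": 0, "dp": [0, 0, 0], "angular": [0, 0, -15]}, {"grip": 0, "dp": [0, 0, 0], "angular": [0, 0, -18.5]}, {"grip": 0, "dp": [0, 0, 0], "angular": [0, 0, -18.5]}]}}

```text
time_s: 22.6
eef_pos: [0.4466, 0.1256, 0.0764]
tool_rot: [0.025, 1.0, -0.004, -0.003]
force: [-7.0, -7.0, 14.1]
grip_width: 0.0138
grip_force: 20.0
```

>>> {"method": "play_rows", "body": {"increments": [{"grip": 0, "dp": [0, 0, 0], "angular": [0, 0, 0]}, {"grip": 0, "dp": [0, 0, 0], "angular": [0, 0, 0]}]}}

```text
time_s: 22.8
eef_pos: [0.4466, 0.1256, 0.0765]
tool_rot: [0.025, 1.0, -0.004, -0.003]
force: [-8.0, -6.5, 13.8]
grip_width: 0.0139
grip_force: 20.0
```

>>> {"method": "play_rows", "body": {"increments": [{"grip": 1, "dp": [0, 0, 0], "angular": [0, 0, 0]}, {"grip": 1, "dp": [0, 0, 0], "angular": [0, 0, 0]}, {"grip": 1, "dp": [0, 0, 0], "angular": [0, 0, 0]}, {"grip": 1, "dp": [0, 0, 0], "angular": [0, 0, 0]}, {"grip": 1, "dp": [0, 0, -0.01], "angular": [0, 0, 0]}]}}

```text
time_s: 23.3
eef_pos: [0.4488, 0.1284, 0.0861]
tool_rot: [0.025, 1.0, -0.0, -0.001]
force: [-0.0, -0.0, -0.4]
grip_width: 0.0461
grip_force: 0.0
```

>>> {"method": "play_rows", "body": {"increments": [{"grip": 1, "dp": [0, 0, -0.03], "angular": [0, 0, 0]}, {"grip": 1, "dp": [0, 0, -0.06], "angular": [0, 0, 0]}, {"grip": 1, "dp": [0, 0, -0.09], "angular": [0, 0, 0]}, {"grip": 1, "dp": [0, 0, -0.12], "angular": [0, 0, 0]}, {"grip": 1, "dp": [0, 0, -0.14], "angular": [0, 0, 0]}]}}

```text
time_s: 23.8
eef_pos: [0.4501, 0.1294, 0.2292]
tool_rot: [0.024, 1.0, 0.0, 0.001]
force: [0.6, 0.1, 0.0]
grip_width: 0.0833
grip_force: 0.0
```

>>> {"method": "play_rows", "body": {"increments": [{"grip": 1, "dp": [0, 0.04, 0], "angular": [0, 0, 0]}, {"grip": 1, "dp": [0, 0.08, 0], "angular": [0, 0, 0]}, {"grip": 1, "dp": [0, 0.08, 0], "angular": [0, 0, 0]}, {"grip": 1, "dp": [0, 0.08, 0], "angular": [0, 0, 0]}]}}

```text
time_s: 24.2
eef_pos: [0.453, 0.2097, 0.2271]
tool_rot: [0.023, 1.0, 0.0, 0.0]
force: [-0.1, -1.0, -0.7]
grip_width: 0.0864
grip_force: 0.0
```

```bash
python3 - <<'E'
from h import *
plan((.449,.1266,.2,177))
im=manip.read_camera('wrist')[:,:,::-1]; s=manip.read_camera('scene')[...,::-1]
cv2.imwrite('pics/w6.png',np.hstack([cv2.resize(im,(400,300)),cv2.resize(s[150:300,280:480],(400,300))]))
E
```

```text
t 24.2 at [0.453  0.2097 0.2271] yaw 177.36 q [ 0.44  0.41 -1.21  1.89  0.43  1.13  0.6 ] w 0.0864
(0.449, 0.1266, 0.2, 177) dp [ 0.0001 -0.0832  0.0271] ang [0.02 0.02 0.36]
```

View pics/w6.png

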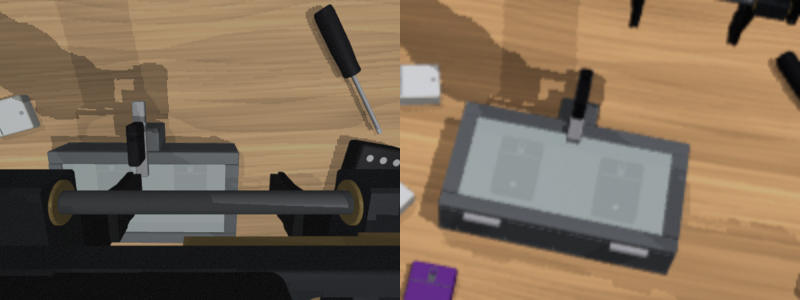

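The lid is shut and the bar lies square across its edge, within a few degrees. The robot is clear of everything.

```bash
python3 -c "
from station import manip
print(manip.sign_off())"
```

```text
the job is handed in; nothing more can be done
None
```

I put two battery boxes flat in the case, folded the lid shut, turned the turnbutton square across its edge, and handed the job in at about 24 s; the hand-in did not report a verdict.

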